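# Clip the pencil caddy onto the drying rail

## Robot

A 6-joint arm with a two-finger parallel gripper is mounted at the origin on the work surface. World frame = base frame: x ahead of the robot, y to its left, z up, the work surface at z = 0. Lengths are in m, angles in rad, forces in N, time in s.
With the tool pointing down it reaches from about 0.35 to 0.775 m from the base axis. Payload 5.5 kg.
Tool frame: the origin (TCP) lies where the fingers leave the gripper's body, on its centre line; the fingertips stand 73 mm ahead of it and the grasp point (between the pads) lies 54 mm ahead of it; z points along the fingers, y is the direction in which the jaws open and shut (so a half turn about z gives the same grasp; the last joint's range is limited). The gripper opens to 85 mm and grips with 20 to 120 N. Pads are 22 mm wide; open, the fingers measure 114 mm over their backs; the gripper's body (76 mm by 85 mm) begins 54 mm behind the grasp point. The pads swing forward as they close: fully open they stand 13 mm farther back than shut.
Start: joints at [-1.25, 0.313, 0.046, 1.304, 0, 1.431], TCP at [0.256, -0.515, 0.304] pointing down, gripper open.
Joint ranges: [-2.76, 2.76], [-0.86, 1.69], [-1.03, 1.26], [-2.2, 2.34], [-1.47, 1.5], [-3.14, 3.14]. Speed limits (rad/s): [2.57, 2.57, 3.14, 3.14, 3.14, 3.14].

## Interface

Orientations are given as a unit quaternion [w, x, y, z].
In Python, from workcell import env, read_camera, job, cut_out gives the robot as it stands.
- The arm moves only by the tool servo_tool, never from a script. Its argument "deltas" is a list of rows, each an object of numbers: "dx", "dy", "dz": the shift along the world's x, y, z in mm; "rx", "ry", "rz": the turn, a rotation vector about the world's x, y, z in rad; "fingers": the closure, from -1 (fully open) to 1 (shut). A call has 1 to 8 rows; each row shifts and turns the commanded pose from where the row before left it; what a row does not reach is not made up. A row lasts 1/10 s, in which the tool goes at most 50 mm and 8.59 degrees, less where a joint would pass 70% of its speed; a pose out of reach is approached as far as the arm can. A call is refused whole if a number of a shift passes 50 or a number of a turn 0.15, either way. A call with a gripper value outside its range is refused whole. The fingers move at their own pace and stop on an object; "newtons" is the grip in N (left out, the last holds). Time passes only in rows, so rows that do not move let the fingers close. It gives the time, the measured TCP pose, the force and the opening at its end, in the units of the state.
- env.get_state(): the state, without advancing time (a new reading comes with each control period).
- read_camera(name): name is "scene" or "top" or "wrist"; returns a dict with "img" (480x640x3 uint8, red, green, blue), "intrinsics" (3x3 intrinsics, pixels), "k1" (the pictures are not rectified: a ray, as slopes to the right and down, at radius r is drawn at 1 + k1 r^2 times it, then the intrinsics apply), "extrinsics" (4x4, takes a point from camera to world coordinates); the wrist camera has in their place "hand_eye" (4x4, takes a point from camera to tool coordinates, whose origin is the TCP and whose axes are the flange's). Camera axes: x right, y down, z forward; pixel columns grow to the right and rows downward; lengths in m; the calibration is good to about 2 mm. A picture is of the moment at which its call begins: read the wrist's pose just before it. There is no depth.
- job.hand_in(): hands the job in, once; it reports no verdict.
Trained networks look in the newest picture that a camera, given by its name, has taken for a name from the list of things; names that differ only in an ending like _2 or _b are one class to them, and where a whole thing is asked for, a point or a joint stands for the part that bears it (a point fixed in the world has none). Each returns a list of dicts, best first, with "confidence" (0 to 1); they miss things now and then, are a little off and sometimes report something else, mostly with a low value. They report only what shows in the picture. A call takes as long as a camera call.
- cut_out(target, camera): "region" (480x640 bool, what is visible of it) and "extent" ([left, top, right, bottom] in pixels, round what is visible of it).
The state is a dict: "clock": time; "joint_pos": joint angles; "qvel": joint speeds; "tau": joint torques, N m; "tcp_pos": TCP position; "orientation": TCP orientation; "wrist_force": force on the tool from outside, world axes, zero at the start; "ft_torque": the same for the moment, N m; "finger_gap": finger opening in m.
Only numpy, scipy, OpenCV 4.12 (cv2) and the standard library are available. Lean on these libraries where they do the work, as an engineer would, in place of code of your own. Each camera call takes 0.05 s, during which the arm holds its last target. There are 200 camera calls.

## Task

Pick up the twin-box pencil caddy by the black grip on its top and push its sprung hook down over the steel rail of the drying rack until the gate flicks shut behind the rail. The rail slides down in its slots before it stops, so push by feel and gently, with no more than about 20 N on the rail. Leave the caddy hanging upright and still on the rail, and leave the other things on the table where they are.

Things in the scene. Friction and masses are not known exactly. Their poses are not given: they have to be found in the camera images.
- caddy: Loose pencil caddy, 0.27 kg: two open aluminium boxes (44 x 70 x 80 mm tall in x, y, z, centred at x = -41 and +41 mm) joined by a steel bridge (top at z = 95 mm). Origin: centre of underside, z up; it starts upright on the table. Its hook is a slot that opens downward in the 38 mm gap between the boxes, for a bar along the caddy's y. A half turn makes no difference.
- grip (a point): Centre of the black upright grip on the caddy's top, a plate 14 mm thick (x), 40 mm long (y), from z = 95 to 142 mm; this point at z = 126 mm on the caddy. Axes as the caddy's.
- seat (a point): Point in the caddy's hook where the axis of a 10 mm bar lies when home (a rigid stop): x -1, y 0, z 82 mm on the caddy, axes as the caddy's. The slot is 30 mm long in y, with lead-in at z 28 to 42 mm and sides at x -6.5 and +12 mm; its gate is hinged at x 9.5, z 63 mm, and a bar meets it with its axis at z 56 mm.
- gate (a joint): Angle (rad) of the hook's sprung gate, a 15 mm flap that swings up into the slot only: 0 shut across the slot, about 1.2 when the bar is passing, at most 1.3. Pushing the bar past it takes 6 to 13 N, which falls away to nearly nothing with the gate still open; some 2 mm on it flicks shut, 1 to 4 mm short of the rigid seat.
- rail_mid (a point): Middle of the rack's level steel rail, on its axis: a 10 mm bar along this point's y, z up, between slotted posts whose inner faces are 107 mm either side and whose tops are 20 to 41 mm above the bar. Friction holds it: about 5 N slides it straight down an unmeasured 4 to 24 mm to the slots' rigid floor. It is then still 110 mm or more above the table.
- paint_bottle: Bystander: white bottle, 60 mm wide, 170 mm tall; origin under its centre.
- ink_jar: Bystander: glass jar with a dark lid, 64 mm wide, 75 mm tall; origin under its centre.
- pastel_box: Bystander: flat cardboard box, 60 x 150 x 22 mm tall; origin under its centre.

How it is judged:
By the outcome, as a careful person would: the job done as asked, in the order asked, and still so for the second after the job is handed in, with the robot touching nothing.
It also fails if it takes over 69 s, if anything falls off the work surface, if the arm or the gripper's body presses on something with over 40 N, if the wrist force passes 120 N, or if a joint passes its speed limit or range.

## Working session

There is one attempt and no reset: what is moved stays moved. The work goes in short steps, Python scripts to look and compute and a tool call to move; the robot and the scene stay as the last step left them, time stands still between calls to the robot, and variables do not carry over. Pictures are saved under pics/ and viewed, about 8 in all and at most 12, crops included, and the job is handed in when it is done.

Besides the shell and the picture viewer there is one more tool, called after "Call:" by a JSON object that holds its "method" and its "body". servo_tool: Moves the arm, as the interface text tells. Its arguments: {"type":"object","properties":{"deltas":{"type":"array"},"newtons":{"type":"number"}},"required":["deltas"]}

```bash
ls; mkdir -p pics; cat > h.py <<'E'
import numpy as np, cv2
from workcell import env, read_camera, job, cut_out
from scipy.spatial.transform import Rotation as R
def T_of(c,s=None):
    if 'extrinsics' in c: return np.array(c['extrinsics'])
    q=s['orientation'];T=np.eye(4);T[:3,:3]=R.from_quat([q[1],q[2],q[3],q[0]]).as_matrix();T[:3,3]=s['tcp_pos']
    return T@np.array(c['hand_eye'])
def proj(P,c,T):
    p=(np.linalg.inv(T)@np.c_[np.atleast_2d(P),np.ones(len(np.atleast_2d(P)))].T)[:3]
    s=p[:2]/p[2]; s=s*(1+c['k1']*(s**2).sum(0)); K=np.array(c['intrinsics'])
    return (K[:2,:2]@s+K[:2,2:3]).T
def ray(uv,c,T):
    K=np.array(c['intrinsics']);d=(np.atleast_2d(uv)-K[:2,2])/[K[0,0],K[1,1]];s=d.copy()
    for _ in range(20): s=d/(1+c['k1']*(s**2).sum(1,keepdims=True))
    v=np.c_[s,np.ones(len(s))]@T[:3,:3].T
    return T[:3,3],v/np.linalg.norm(v,axis=1,keepdims=True)
def onz(uv,z,c,T):
    o,v=ray(uv,c,T);return o+v*((z-o[2])/v[:,2:3])
def save(img,name): cv2.imwrite('pics/'+name,img[...,::-1])
E
python3 - <<'E'
from h import *
for n in('top','scene'):
    c=read_camera(n);save(c['img'],n+'0.png');T=T_of(c);np.savez(n+'.npz',K=c['intrinsics'],k1=c['k1'],T=T)
    print(n,T.round(3).tolist(),c['k1'],np.array(c['intrinsics']).round(0).tolist())
    for t in('caddy','grip','rail_mid','paint_bottle','ink_jar','pastel_box'):
        for d in cut_out(t,n)[:2]: 
            m=d['region'];print(t,round(d['confidence'],2),d['extent'],np.argwhere(m).mean(0)[::-1].round(1),m.sum())
E
```

```text
pics
top [[0.001, -0.995, 0.102, 0.507], [-1.0, -0.001, 0.0, -0.017], [-0.0, -0.102, -0.995, 1.199], [0.0, 0.0, 0.0, 1.0]] 0.014729946530569261 [[473.0, 0.0, 325.0], [0.0, 473.0, 241.0], [0.0, 0.0, 1.0]]
caddy 0.66 [368.0, 263.1, 419.9, 320.8] [392.4 291.8] 1448
grip 0.67 [368.5, 259.8, 417.5, 321.6] [392.  292.2] 1611
grip 0.23 [304.1, 171.5, 367.1, 203.1] [334.1 188.5] 1429
rail_mid 0.78 [180.9, 245.2, 290.9, 268.5] [226.1 255.9] 525
paint_bottle 0.87 [474.3, 271.2, 517.9, 298.0] [495.2 285.1] 875
paint_bottle 0.4 [117.2, 254.1, 154.4, 282.2] [136.2 267.7] 737
ink_jar 0.57 [118.3, 252.9, 155.0, 281.6] [136.2 267.2] 753
pastel_box 0.78 [306.6, 172.7, 366.6, 204.5] [333.8 188.6] 1446
scene [[-0.703, 0.615, -0.356, 1.089], [0.711, 0.608, -0.353, 0.452], [-0.001, -0.502, -0.865, 1.219], [0.0, 0.0, 0.0, 1.0]] -0.12741551087712277 [[493.0, 0.0, 317.0], [0.0, 493.0, 238.0], [0.0, 0.0, 1.0]]
caddy 0.95 [290.5, 156.7, 324.1, 212.3] [306.8 186. ] 1339
caddy 0.47 [233.7, 115.2, 259.6, 160.2] [247.5 139. ] 714
grip 0.88 [290.1, 160.5, 325.5, 209.9] [306.8 186.3] 1369
grip 0.37 [360.3, 232.2, 431.6, 308.8] [395.4 271.9] 329
rail_mid 0.89 [360.3, 232.9, 432.5, 310.3] [394.4 270.6] 352
paint_bottle 0.57 [235.9, 114.7, 259.7, 159.6] [247.4 138.4] 742
ink_jar 0.8 [449.0, 327.6, 482.6, 359.7] [465.2 343.7] 738
pastel_box 0.58 [247.6, 255.9, 302.8, 301.1] [274.4 276.9] 1281
```

```bash
python3 - <<'E'
import cv2
t=cv2.imread('pics/top0.png')[150:350,90:530];s=cv2.imread('pics/scene0.png')[90:390,200:520]
cv2.imwrite('pics/t1.png',cv2.resize(t,(792,360),interpolation=2))
cv2.imwrite('pics/s1.png',cv2.resize(s,(640,600),interpolation=2))
E
```

```text
(no output)
```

View pics/t1.png

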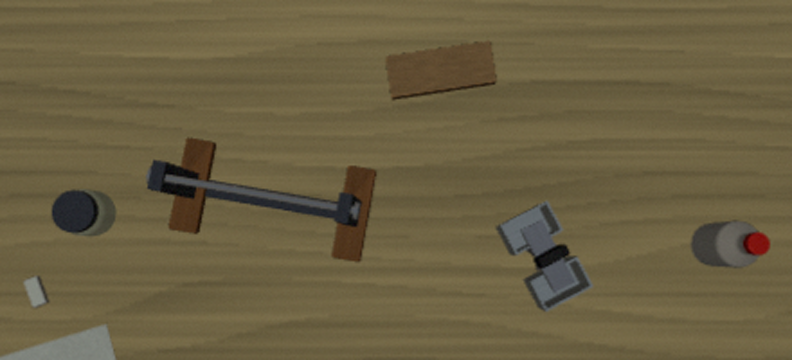

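View pics/s1.png

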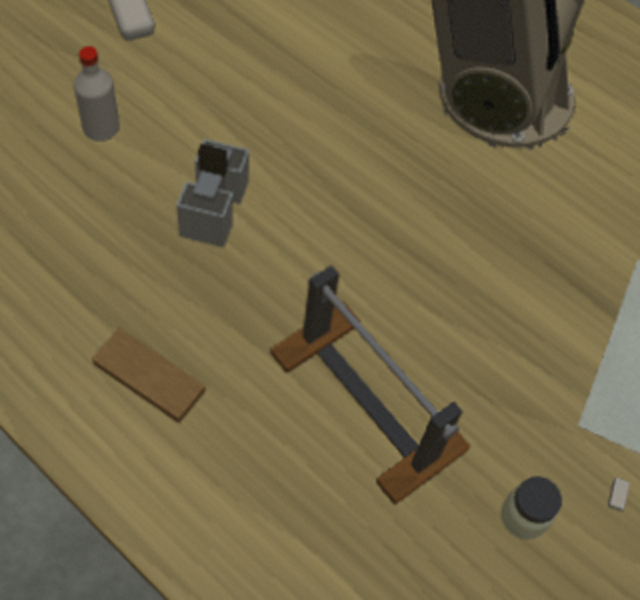

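```bash
cat >> h.py <<'E'
from scipy.optimize import minimize
def box(x0,x1,y0,y1,z0,z1): return np.array([[x,y,z] for x in(x0,x1) for y in(y0,y1) for z in(z0,z1)])/1000
PARTS=[box(-63,-19,-35,35,0,80),box(19,63,-35,35,0,80),box(-30,30,-15,15,85,95),box(-7,7,-20,20,95,142)]
def sil(parts,p,c,T,k=4):
    m=np.zeros((480*k,640*k),np.uint8);a=p[2];r=np.array([[np.cos(a),-np.sin(a),0],[np.sin(a),np.cos(a),0],[0,0,1]])
    z=p[3] if len(p)>3 else 0
    for b in parts:
        uv=proj(b@r.T+[p[0],p[1],z],c,T);cv2.fillConvexPoly(m,cv2.convexHull(np.round(uv*k).astype(np.int32)),1)
    return cv2.resize(m.astype(np.float32),(640,480),interpolation=cv2.INTER_AREA)
def fit(p0,views,parts=PARTS):
    def f(q):
        p=[q[0]/1000,q[1]/1000,q[2]/50];e=0
        for c,T,m in views:
            s=sil(parts,p,c,T);e+=1-np.minimum(s,m).sum()/np.maximum(s,m).sum()
        return e
    q=np.array([p0[0]*1000,p0[1]*1000,p0[2]*50])
    r=minimize(f,q,method='Nelder-Mead',options=dict(initial_simplex=q+np.array([[0,0,0],[15,0,0],[0,15,0],[0,0,10]]),xatol=.05,fatol=1e-4))
    return np.array([r.x[0]/1000,r.x[1]/1000,r.x[2]/50]),r.fun
E
python3 - <<'E'
from h import *
V=[];L=[]
for n in('top','scene'):
    c=read_camera(n);T=T_of(c)
    V.append((c,T,cut_out('caddy',n)[0]['region'].astype(np.float32)))
    m=cut_out('rail_mid',n)[0]['region'];pts=np.argwhere(m)[:,::-1].astype(np.float32)
    vx,vy,x,y=cv2.fitLine(pts,cv2.DIST_HUBER,0,.01,.01).ravel()
    t=(pts-[x,y])@[vx,vy];e=np.array([[x+vx*a,y+vy*a] for a in(t.min(),t.max())]);print(n,'rail ends px',e.round(1))
    o,v=ray(e,c,T);nn=np.cross(v[0],v[1]);L.append((o,nn/np.linalg.norm(nn),v))
    for t,z in(('paint_bottle',.1),('ink_jar',.05),('pastel_box',.01)):
        b=cut_out(t,n)
        if b: print(t,onz(np.argwhere(b[0]['region']).mean(0)[::-1],z,c,T).round(3))
for vs in(V,V[:1],V[1:]):
    print(*[ (a.round(4),round(b,3)) for a,b in [fit((.40,-.165,th),vs) for th in(-.4,.5)]])
(o1,n1,v1),(o2,n2,v2)=L
d=np.cross(n1,n2);d/=np.linalg.norm(d);print('rail dir',d,'yaw',np.arctan2(d[1],d[0]))
# intersect scene & top end rays with the other plane
for o,v,oo,nn in((o1,v1,o2,n2),(o2,v2,o1,n1)):
    for w in v: print((o+w*((oo-o)@nn)/(w@nn)).round(4))
E
```

```text
top rail ends px [[182.  248.3]
 [289.2 266.9]]
paint_bottle [[ 0.518 -0.411  0.1  ]]
ink_jar [[0.559 0.44  0.05 ]]
pastel_box [[ 0.764 -0.042  0.01 ]]
scene rail ends px [[363.  234. ]
 [424.9 306.1]]
paint_bottle [[ 0.53  -0.394  0.1  ]]
ink_jar [[0.564 0.448 0.05 ]]
pastel_box [[ 0.759 -0.038  0.01 ]]
(array([ 0.5005, -0.1768,  0.4842]), np.float64(0.186)) (array([ 0.5   , -0.176 ,  0.4965]), np.float64(0.184))
(array([ 0.5011, -0.178 ,  0.4835]), np.float64(0.051)) (array([ 0.475 , -0.2261,  1.4203]), np.float64(0.667))
(array([ 0.4975, -0.1735,  0.4903]), np.float64(0.052)) (array([ 0.4978, -0.1739,  0.4855]), np.float64(0.052))
rail dir [-0.17074822 -0.98498928  0.02532105] yaw -1.7424409006509927
[0.5978 0.3009 0.1499]
[0.5563 0.0616 0.1561]
[0.5615 0.0917 0.1553]
[0.6019 0.3246 0.1493]
```

```bash
cat >> h.py <<'E'
def yaw():
    s=env.get_state();q=s['orientation'];M=R.from_quat([q[1],q[2],q[3],q[0]]).as_matrix()
    return s,M,np.arctan2(M[1,1],M[0,1])
E
python3 - <<'E'
from h import *
s,M,y=yaw();print(s,M.round(3),'jaw yaw',y)
E
```

```text
{'clock': 1.3, 'joint_pos': array([-1.24959142e+00,  3.13241167e-01,  4.60969710e-02,  1.30358285e+00,
       -2.34340983e-05,  1.43118306e+00]), 'qvel': array([ 0.00052773, -0.00097002, -0.00129929, -0.00045945,  0.00083139,
        0.00089099]), 'tau': array([-9.26825451e-04, -4.80469215e+01,  2.98811674e+01,  6.87955835e-04,
       -1.97344339e-04,  1.22918593e-06]), 'tcp_pos': array([ 0.2556844 , -0.51507046,  0.3038985 ]), 'orientation': array([ 3.55619740e-05,  9.73573050e-01,  2.28375821e-01, -8.52773176e-06]), 'wrist_force': array([ 0.50739925, -0.30289015,  0.20898974]), 'ft_torque': array([-0.0259837 ,  0.01524351,  0.01873187]), 'finger_gap': 0.08562339042849296} [[ 0.896  0.445 -0.   ]
 [ 0.445 -0.896 -0.   ]
 [-0.     0.    -1.   ]] jaw yaw -1.1099781473254868
```

Call:
{"method": "servo_tool", "body": {"deltas": [{"dx": 22, "dy": 31, "dz": 4, "rz": 0.145, "fingers": -1}, {"dx": 22, "dy": 31, "dz": 4, "rz": 0.145}, {"dx": 22, "dy": 31, "dz": 4, "rz": 0.145}, {"dx": 22, "dy": 31, "dz": 4, "rz": 0.145}, {"dx": 22, "dy": 31, "dz": 4, "rz": 0.145}, {"dx": 22, "dy": 31, "dz": 4, "rz": 0.145}, {"dx": 22, "dy": 31, "dz": 4, "rz": 0.145}, {"dx": 22, "dy": 31, "dz": 4, "rz": 0.145}]}}

```text
invalid input at $.deltas[0]: expected keys dx, dy, dz, rx, ry, rz, fingers
```

Call:
{"method": "servo_tool", "body": {"deltas": [{"dx": 22, "dy": 31, "dz": 4, "rz": 0.145}, {"dx": 22, "dy": 31, "dz": 4, "rz": 0.145}, {"dx": 22, "dy": 31, "dz": 4, "rz": 0.145}, {"dx": 0}, {"dx": 0}, {"dx": 0}]}}

```text
invalid input at $.deltas[0]: expected keys dx, dy, dz, rx, ry, rz, fingers
```

```bash
python3 - <<'E'
from h import *
s,M,y=yaw();print(s['clock'],s['tcp_pos'],y,s['joint_pos'])
c=read_camera('wrist');T=T_of(c,s);save(c['img'],'w1.png');print(c['hand_eye'],c['intrinsics'][0][0])
for t in('caddy','grip'):
    for d in cut_out(t,'wrist')[:2]: print(t,d['confidence'],d['extent'],d['region'].sum())
m=cut_out('caddy','wrist')[0]['region'].astype(np.float32)
p,e=fit((.4995,-.1755,.485),[(c,T,m)]);print(p,e)
im=c['img'].copy();S=sil(PARTS,p,c,T);k=cv2.findContours((S>.5).astype(np.uint8),0,2)[0];cv2.drawContours(im,k,-1,(255,0,0),1);
k=cv2.findContours((sil(PARTS[3:],p,c,T)>.5).astype(np.uint8),0,2)[0];cv2.drawContours(im,k,-1,(0,255,0),1);save(im,'w1o.png')
E
```

```text
1.3 [ 0.2556844  -0.51507046  0.3038985 ] -1.1099781473254868 [-1.24959142e+00  3.13241167e-01  4.60969710e-02  1.30358285e+00
 -2.34340983e-05  1.43118306e+00]
[[ 4.69122551e-04 -9.57104461e-01 -2.89742697e-01  7.34002813e-02]
 [ 9.99999838e-01  5.42301675e-04 -1.72280018e-04 -6.42613640e-04]
 [ 3.22017924e-04 -2.89742569e-01  9.57104561e-01 -7.07292264e-02]
 [ 0.00000000e+00  0.00000000e+00  0.00000000e+00  1.00000000e+00]] 391.4730841257069Traceback (most recent call last):
  File "<stdin>", line 6, in <module>
IndexError: list index out of range
```

All keys are needed in every row.

Call:
{"method": "servo_tool", "body": {"deltas": [{"dx": 22, "dy": 31, "dz": 4, "rx": 0, "ry": 0, "rz": 0.145, "fingers": -1}, {"dx": 22, "dy": 31, "dz": 4, "rx": 0, "ry": 0, "rz": 0.145, "fingers": -1}, {"dx": 22, "dy": 31, "dz": 4, "rx": 0, "ry": 0, "rz": 0.145, "fingers": -1}, {"dx": 22, "dy": 31, "dz": 4, "rx": 0, "ry": 0, "rz": 0.145, "fingers": -1}, {"dx": 22, "dy": 31, "dz": 4, "rx": 0, "ry": 0, "rz": 0.145, "fingers": -1}, {"dx": 22, "dy": 31, "dz": 4, "rx": 0, "ry": 0, "rz": 0.145, "fingers": -1}, {"dx": 22, "dy": 31, "dz": 4, "rx": 0, "ry": 0, "rz": 0.145, "fingers": -1}, {"dx": 22, "dy": 31, "dz": 4, "rx": 0, "ry": 0, "rz": 0.145, "fingers": -1}]}}

```text
clock: 2.3
tcp_pos: [0.4324, -0.2657, 0.3363]
orientation: [0.0, 0.687, 0.727, 0.0]
wrist_force: [1.5, -0.8, -1.0]
finger_gap: 0.0853
```

Call:
{"method": "servo_tool", "body": {"deltas": [{"dx": 22, "dy": 31, "dz": 4, "rx": 0, "ry": 0, "rz": 0.145, "fingers": -1}, {"dx": 22, "dy": 31, "dz": 4, "rx": 0, "ry": 0, "rz": 0.145, "fingers": -1}, {"dx": 22, "dy": 31, "dz": 4, "rx": 0, "ry": 0, "rz": 0.145, "fingers": -1}, {"dx": 0, "dy": 0, "dz": 0, "rx": 0, "ry": 0, "rz": 0, "fingers": -1}, {"dx": 0, "dy": 0, "dz": 0, "rx": 0, "ry": 0, "rz": 0, "fingers": -1}, {"dx": 0, "dy": 0, "dz": 0, "rx": 0, "ry": 0, "rz": 0, "fingers": -1}]}}

```text
clock: 2.9
tcp_pos: [0.4973, -0.1746, 0.3477]
orientation: [-0.0, 0.517, 0.856, -0.0]
wrist_force: [-0.6, 0.4, 0.5]
finger_gap: 0.0859
```

```bash
cat > look.py <<'E'
import sys
from h import *
s,M,y=yaw();print(s['clock'],s['tcp_pos'],y,s['joint_pos'])
c=read_camera('wrist');T=T_of(c,s);save(c['img'],sys.argv[1]+'.png')
for t in('caddy','grip'):
    for d in cut_out(t,'wrist')[:2]: print(t,d['confidence'],d['extent'],d['region'].sum())
m=cut_out('caddy','wrist')[0]['region'].astype(np.float32)
p,e=fit((.4995,-.1755,.485),[(c,T,m)]);print(p,e)
im=c['img'].copy();S=sil(PARTS,p,c,T);k=cv2.findContours((S>.5).astype(np.uint8),0,2)[0];cv2.drawContours(im,k,-1,(255,0,0),1);
k=cv2.findContours((sil(PARTS[3:],p,c,T)>.5).astype(np.uint8),0,2)[0];cv2.drawContours(im,k,-1,(0,255,0),1);save(im,sys.argv[1]+'o.png')
E
python3 look.py w1
```

```text
2.9 [ 0.49725942 -0.17455368  0.34770376] 0.4834206145911506 [-4.89865470e-01  2.10867673e-01  1.68126079e-02  1.37715851e+00
 -2.69634590e-04  5.97510343e-01]
caddy 0.9 [243.9, 160.6, 386.6, 255.7] 10808
grip 0.84 [239.8, 163.1, 385.8, 251.1] 11005
[ 0.50038439 -0.17677659  0.48002762] 0.042588233947753906
```

View pics/w1o.png

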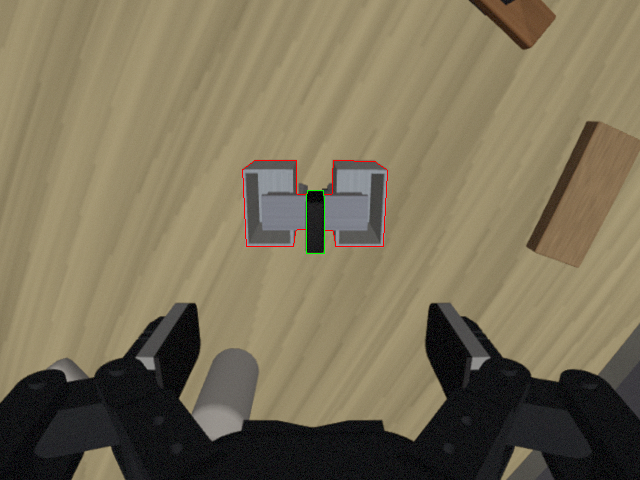

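The grip outline matches at (316,222); the caddy pose is (0.500, -0.177), yaw 0.48, which agrees with the top and scene fits. I'll descend.

Call:
{"method": "servo_tool", "body": {"deltas": [{"dx": 3, "dy": -2, "dz": -40, "rx": 0, "ry": 0, "rz": -0.003, "fingers": -1}, {"dx": 0, "dy": 0, "dz": -45, "rx": 0, "ry": 0, "rz": 0, "fingers": -1}, {"dx": 0, "dy": 0, "dz": -45, "rx": 0, "ry": 0, "rz": 0, "fingers": -1}, {"dx": 0, "dy": 0, "dz": -25, "rx": 0, "ry": 0, "rz": 0, "fingers": -1}, {"dx": 0, "dy": 0, "dz": -13, "rx": 0, "ry": 0, "rz": 0, "fingers": -1}, {"dx": 0, "dy": 0, "dz": 0, "rx": 0, "ry": 0, "rz": 0, "fingers": -1}, {"dx": 0, "dy": 0, "dz": 0, "rx": 0, "ry": 0, "rz": 0, "fingers": -1}]}}

```text
clock: 3.8
tcp_pos: [0.5006, -0.1767, 0.1803]
orientation: [0.0, 0.518, 0.855, 0.0]
wrist_force: [-0.3, 0.1, 0.8]
finger_gap: 0.0855
```

Call:
{"method": "servo_tool", "body": {"deltas": [{"dx": 0, "dy": 0, "dz": 0, "rx": 0, "ry": 0, "rz": 0, "fingers": 1}, {"dx": 0, "dy": 0, "dz": 0, "rx": 0, "ry": 0, "rz": 0, "fingers": 1}, {"dx": 0, "dy": 0, "dz": 0, "rx": 0, "ry": 0, "rz": 0, "fingers": 1}, {"dx": 0, "dy": 0, "dz": 0, "rx": 0, "ry": 0, "rz": 0, "fingers": 1}, {"dx": 0, "dy": 0, "dz": 0, "rx": 0, "ry": 0, "rz": 0, "fingers": 1}, {"dx": 0, "dy": 0, "dz": 0, "rx": 0, "ry": 0, "rz": 0, "fingers": 1}, {"dx": 0, "dy": 0, "dz": 0, "rx": 0, "ry": 0, "rz": 0, "fingers": 1}, {"dx": 0, "dy": 0, "dz": 0, "rx": 0, "ry": 0, "rz": 0, "fingers": 1}], "newtons": 80}}

```text
clock: 4.6
tcp_pos: [0.5007, -0.1761, 0.1801]
orientation: [0.0, 0.518, 0.855, -0.0]
wrist_force: [-2.5, -0.9, 3.4]
finger_gap: 0.0131
```

Call:
{"method": "servo_tool", "body": {"deltas": [{"dx": 0, "dy": 0, "dz": 10, "rx": 0, "ry": 0, "rz": 0, "fingers": 1}, {"dx": 0, "dy": 0, "dz": 30, "rx": 0, "ry": 0, "rz": 0, "fingers": 1}, {"dx": 0, "dy": 0, "dz": 40, "rx": 0, "ry": 0, "rz": 0, "fingers": 1}, {"dx": 0, "dy": 0, "dz": 40, "rx": 0, "ry": 0, "rz": 0, "fingers": 1}, {"dx": 0, "dy": 0, "dz": 40, "rx": 0, "ry": 0, "rz": 0, "fingers": 1}, {"dx": 0, "dy": 0, "dz": 40, "rx": 0, "ry": 0, "rz": 0, "fingers": 1}, {"dx": 0, "dy": 0, "dz": 20, "rx": 0, "ry": 0, "rz": 0, "fingers": 1}, {"dx": 0, "dy": 0, "dz": 0, "rx": 0, "ry": 0, "rz": 0, "fingers": 1}]}}

```text
clock: 5.4
tcp_pos: [0.5015, -0.1764, 0.4035]
orientation: [0.003, 0.518, 0.855, 0.0]
wrist_force: [1.0, -0.7, -2.5]
finger_gap: 0.0131
```

Call:
{"method": "servo_tool", "body": {"deltas": [{"dx": 5, "dy": 24, "dz": 0, "rx": 0, "ry": 0, "rz": -0.04, "fingers": 1}, {"dx": 8, "dy": 36, "dz": 0, "rx": 0, "ry": 0, "rz": -0.07, "fingers": 1}, {"dx": 8, "dy": 40, "dz": 0, "rx": 0, "ry": 0, "rz": -0.07, "fingers": 1}, {"dx": 8, "dy": 40, "dz": 0, "rx": 0, "ry": 0, "rz": -0.07, "fingers": 1}, {"dx": 8, "dy": 40, "dz": 0, "rx": 0, "ry": 0, "rz": -0.07, "fingers": 1}, {"dx": 8, "dy": 40, "dz": 0, "rx": 0, "ry": 0, "rz": -0.07, "fingers": 1}, {"dx": 8, "dy": 40, "dz": 0, "rx": 0, "ry": 0, "rz": -0.07, "fingers": 1}, {"dx": 8, "dy": 40, "dz": 0, "rx": 0, "ry": 0, "rz": -0.07, "fingers": 1}]}}

```text
clock: 6.2
tcp_pos: [0.5613, 0.1257, 0.3978]
orientation: [-0.001, 0.725, 0.689, -0.001]
wrist_force: [0.9, 0.1, -2.3]
finger_gap: 0.0132
```

Call:
{"method": "servo_tool", "body": {"deltas": [{"dx": 8, "dy": 36, "dz": 0, "rx": 0, "ry": 0, "rz": -0.07, "fingers": 1}, {"dx": 6, "dy": 20, "dz": 0, "rx": 0, "ry": 0, "rz": -0.04, "fingers": 1}, {"dx": 2, "dy": 7, "dz": 0, "rx": 0, "ry": 0, "rz": -0.012, "fingers": 1}, {"dx": 0, "dy": 0, "dz": 0, "rx": 0, "ry": 0, "rz": 0, "fingers": 1}, {"dx": 0, "dy": 0, "dz": 0, "rx": 0, "ry": 0, "rz": 0, "fingers": 1}]}}

```text
clock: 6.7
tcp_pos: [0.5774, 0.1862, 0.3989]
orientation: [-0.0, 0.765, 0.645, -0.001]
wrist_force: [-0.0, 0.8, -2.9]
finger_gap: 0.0131
```

```bash
cat > rail.py <<'E'
import sys
from h import *
s,M,y=yaw();print(s['clock'],s['tcp_pos'],'jaw',y,s['joint_pos'].round(3),s['finger_gap'],s['wrist_force'])
c=read_camera('wrist');T=T_of(c,s);im=c['img'].copy();save(c['img'],sys.argv[1]+'.png')
for t in('caddy','rail_mid'):
    for d in cut_out(t,'wrist')[:2]: print(t,d['confidence'],d['extent'],d['region'].sum())
p=np.array([s['tcp_pos'][0],s['tcp_pos'][1],y,s['tcp_pos'][2]-.180])
k=cv2.findContours((sil(PARTS,p,c,T)>.5).astype(np.uint8),0,2)[0];cv2.drawContours(im,k,-1,(255,0,0),1)
a=-.1716;mid=np.array([.578,.187,.153]);dr=np.array([-np.sin(a),np.cos(a),0])
uv=proj([mid+dr*t for t in np.linspace(-.1,.107,12)],c,T)
for q in uv: cv2.circle(im,(int(q[0]),int(q[1])),2,(0,255,0),-1)
save(im,sys.argv[1]+'o.png')
E
python3 rail.py w2
```

```text
6.7 [0.57737015 0.18618347 0.39893554] jaw -0.1698725864705729 [ 1.800e-01  3.800e-01  3.710e-01  1.565e+00 -1.000e-03  1.921e+00] 0.013053433356161303 [-5.77399563e-04  7.92019783e-01 -2.90057542e+00]
caddy 0.95 [176.0, 180.1, 451.7, 409.5] 37667
rail_mid 0.76 [293.9, 26.8, 325.7, 248.5] 2409
```

View pics/w2o.png

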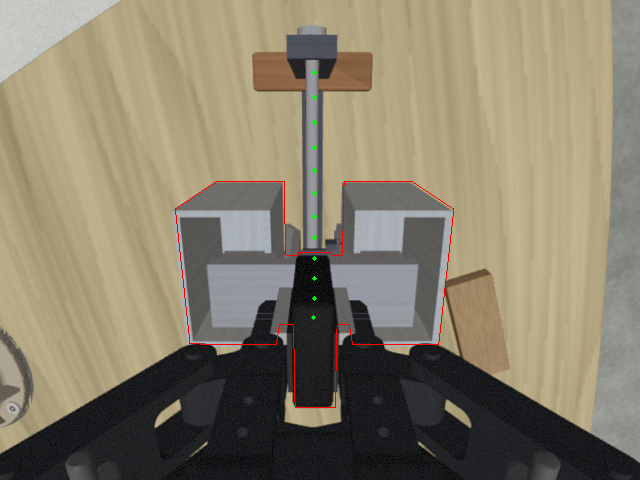

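```bash
python3 - <<'E'
from h import *
im=cv2.imread('pics/w2.png');cv2.imwrite('pics/w2z.png',cv2.resize(im[190:270,265:365],(750,600),interpolation=2))
m=cut_out('rail_mid','wrist')[0]['region']
s,M,y=yaw();c=read_camera('wrist');T=T_of(c,s)
g=cv2.cvtColor(c['img'],6).astype(int)
for v in (90,130,170,210,240): print(v,g[v,295:333].tolist())
for v in(90,130,170,210): 
    u=np.flatnonzero(m[v]);uc=u.mean()+0.0
    w=onz([[uc,v]],.153,c,T)[0];r=M.T@(w-s['tcp_pos']);print(v,u.min(),u.max(),w.round(4),'in tool frame x,y mm',(r[:2]*1000).round(2))
E
```

```text
90 [66, 65, 64, 58, 63, 67, 63, 64, 56, 73, 120, 137, 146, 150, 154, 153, 152, 155, 152, 141, 132, 109, 69, 57, 63, 62, 60, 71, 63, 65, 64, 63, 62, 61, 64, 63, 65, 60]
130 [158, 158, 160, 160, 162, 159, 96, 82, 81, 76, 117, 134, 146, 148, 153, 158, 156, 155, 151, 141, 135, 116, 82, 79, 81, 84, 103, 148, 165, 164, 168, 164, 164, 163, 165, 164, 164, 165]
170 [148, 148, 149, 152, 159, 156, 127, 84, 77, 85, 105, 131, 143, 149, 153, 154, 156, 155, 149, 145, 136, 117, 84, 87, 78, 85, 101, 156, 160, 159, 162, 160, 160, 162, 163, 164, 163, 166]
210 [156, 152, 148, 150, 147, 147, 144, 93, 80, 84, 90, 125, 141, 148, 152, 154, 155, 155, 150, 144, 128, 110, 75, 87, 82, 88, 105, 143, 146, 148, 150, 155, 158, 159, 160, 160, 162, 164]
240 [96, 96, 91, 94, 82, 94, 149, 107, 82, 82, 84, 123, 139, 150, 153, 156, 155, 156, 150, 144, 131, 110, 74, 83, 79, 88, 124, 146, 149, 142, 77, 47, 50, 47, 47, 42, 54, 50]
90 306 318 [0.5928 0.2797 0.153 ] in tool frame x,y mm [95.19 -1.09]
130 307 317 [0.5877 0.25   0.153 ] in tool frame x,y mm [65.05 -1.08]
170 306 316 [0.5815 0.2191 0.153 ] in tool frame x,y mm [33.52 -1.88]
210 306 317 [0.5763 0.1863 0.153 ] in tool frame x,y mm [ 0.34 -1.48]
```

View pics/w2z.png

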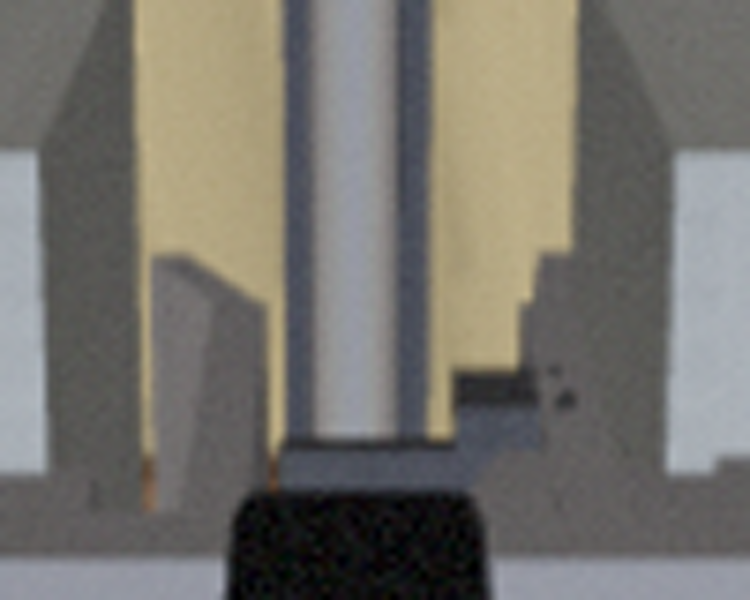

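The hinge bracket sits on the right at (336,240), so caddy +x is tool +y. The rail is 12 px wide, which agrees with z≈0.153, and it is about 0.7 mm to the -x side of the caddy centre. I'll shift 1.2 mm and come down.

Call:
{"method": "servo_tool", "body": {"deltas": [{"dx": -1.2, "dy": 0.2, "dz": -20, "rx": 0, "ry": 0, "rz": 0, "fingers": 1}, {"dx": 0, "dy": 0, "dz": -30, "rx": 0, "ry": 0, "rz": 0, "fingers": 1}, {"dx": 0, "dy": 0, "dz": -25, "rx": 0, "ry": 0, "rz": 0, "fingers": 1}, {"dx": 0, "dy": 0, "dz": -10, "rx": 0, "ry": 0, "rz": 0, "fingers": 1}, {"dx": 0, "dy": 0, "dz": 0, "rx": 0, "ry": 0, "rz": 0, "fingers": 1}, {"dx": 0, "dy": 0, "dz": 0, "rx": 0, "ry": 0, "rz": 0, "fingers": 1}]}}

```text
clock: 7.55
tcp_pos: [0.5769, 0.1869, 0.3161]
orientation: [0.0, 0.765, 0.644, 0.001]
wrist_force: [0.6, 0.3, -2.1]
finger_gap: 0.013
```

```bash
python3 rail.py w3; python3 - <<'E'
import cv2
im=cv2.imread('pics/w3.png');cv2.imwrite('pics/w3z.png',cv2.resize(im[20:270,190:430],(576,600),interpolation=2))
E
```

```text
7.55 [0.57686491 0.18694895 0.31609212] jaw -0.1703855267738254 [ 0.181  0.372  0.16   1.357 -0.     1.922] 0.012955703445871767 [ 0.5796924   0.33932508 -2.06886263]
caddy 0.94 [176.2, 183.5, 451.5, 409.7] 37721
rail_mid 0.6 [291.2, 0.3, 330.6, 248.9] 3359
```

View pics/w3z.png

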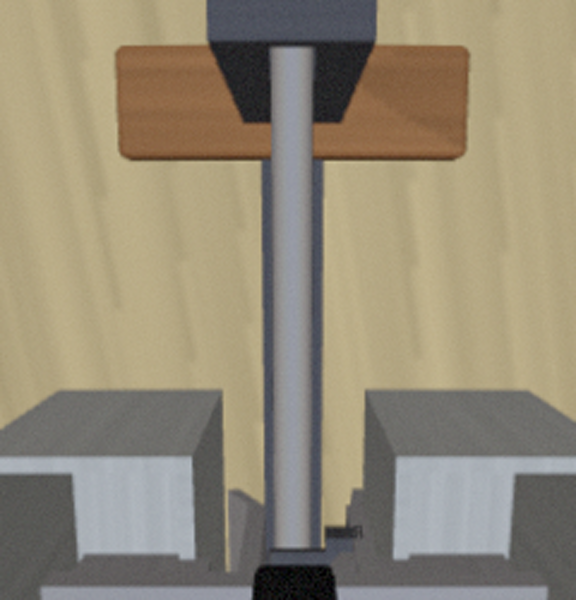

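The rail (crop x 293) is centred between the boxes (222 and 365). I'll continue down.

Call:
{"method": "servo_tool", "body": {"deltas": [{"dx": 0, "dy": 0, "dz": -5, "rx": 0, "ry": 0, "rz": 0, "fingers": 1}, {"dx": 0, "dy": 0, "dz": -5, "rx": 0, "ry": 0, "rz": 0, "fingers": 1}, {"dx": 0, "dy": 0, "dz": -5, "rx": 0, "ry": 0, "rz": 0, "fingers": 1}, {"dx": 0, "dy": 0, "dz": -5, "rx": 0, "ry": 0, "rz": 0, "fingers": 1}, {"dx": 0, "dy": 0, "dz": -4, "rx": 0, "ry": 0, "rz": 0, "fingers": 1}, {"dx": 0, "dy": 0, "dz": -3, "rx": 0, "ry": 0, "rz": 0, "fingers": 1}, {"dx": 0, "dy": 0, "dz": 0, "rx": 0, "ry": 0, "rz": 0, "fingers": 1}]}}

```text
clock: 8.4
tcp_pos: [0.5762, 0.1871, 0.2873]
orientation: [-0.0, 0.765, 0.645, -0.0]
wrist_force: [0.0, 0.5, -2.5]
finger_gap: 0.0131
```

Call:
{"method": "servo_tool", "body": {"deltas": [{"dx": 0, "dy": 0, "dz": -2, "rx": 0, "ry": 0, "rz": 0, "fingers": 1}, {"dx": 0, "dy": 0, "dz": -2, "rx": 0, "ry": 0, "rz": 0, "fingers": 1}, {"dx": 0, "dy": 0, "dz": -1, "rx": 0, "ry": 0, "rz": 0, "fingers": 1}, {"dx": 0, "dy": 0, "dz": 0, "rx": 0, "ry": 0, "rz": 0, "fingers": 1}]}}

```text
clock: 8.8
tcp_pos: [0.5764, 0.1871, 0.2828]
orientation: [0.0, 0.765, 0.644, -0.0]
wrist_force: [-0.4, -1.0, -2.2]
finger_gap: 0.0128
```

Call:
{"method": "servo_tool", "body": {"deltas": [{"dx": 0, "dy": 0, "dz": -2, "rx": 0, "ry": 0, "rz": 0, "fingers": 1}, {"dx": 0, "dy": 0, "dz": -2, "rx": 0, "ry": 0, "rz": 0, "fingers": 1}, {"dx": 0, "dy": 0, "dz": 0, "rx": 0, "ry": 0, "rz": 0, "fingers": 1}]}}

```text
clock: 9.1
tcp_pos: [0.5763, 0.1871, 0.2785]
orientation: [-0.0, 0.765, 0.645, -0.0]
wrist_force: [0.0, 0.5, -3.2]
finger_gap: 0.0131
```

Call:
{"method": "servo_tool", "body": {"deltas": [{"dx": 0, "dy": 0, "dz": -1, "rx": 0, "ry": 0, "rz": 0, "fingers": 1}, {"dx": 0, "dy": 0, "dz": -1, "rx": 0, "ry": 0, "rz": 0, "fingers": 1}, {"dx": 0, "dy": 0, "dz": 0, "rx": 0, "ry": 0, "rz": 0, "fingers": 1}]}}

```text
clock: 9.4
tcp_pos: [0.5764, 0.1871, 0.2768]
orientation: [-0.0, 0.765, 0.645, -0.0]
wrist_force: [-0.1, -0.5, -2.7]
finger_gap: 0.0131
```

Call:
{"method": "servo_tool", "body": {"deltas": [{"dx": 0, "dy": 0, "dz": -1, "rx": 0, "ry": 0, "rz": 0, "fingers": 1}, {"dx": 0, "dy": 0, "dz": -1, "rx": 0, "ry": 0, "rz": 0, "fingers": 1}, {"dx": 0, "dy": 0, "dz": 0, "rx": 0, "ry": 0, "rz": 0, "fingers": 1}]}}

```text
clock: 9.7
tcp_pos: [0.5764, 0.1871, 0.2747]
orientation: [-0.0, 0.765, 0.645, -0.0]
wrist_force: [0.3, -0.0, -3.4]
finger_gap: 0.0129
```

Call:
{"method": "servo_tool", "body": {"deltas": [{"dx": 0, "dy": 0, "dz": -1, "rx": 0, "ry": 0, "rz": 0, "fingers": 1}, {"dx": 0, "dy": 0, "dz": -1, "rx": 0, "ry": 0, "rz": 0, "fingers": 1}, {"dx": 0, "dy": 0, "dz": 0, "rx": 0, "ry": 0, "rz": 0, "fingers": 1}]}}

```text
clock: 10.0
tcp_pos: [0.5764, 0.1871, 0.2727]
orientation: [-0.0, 0.765, 0.645, -0.0]
wrist_force: [0.5, -0.8, -2.4]
finger_gap: 0.0125
```

Call:
{"method": "servo_tool", "body": {"deltas": [{"dx": 0, "dy": 0, "dz": -1, "rx": 0, "ry": 0, "rz": 0, "fingers": 1}, {"dx": 0, "dy": 0, "dz": -1, "rx": 0, "ry": 0, "rz": 0, "fingers": 1}, {"dx": 0, "dy": 0, "dz": 0, "rx": 0, "ry": 0, "rz": 0, "fingers": 1}]}}

```text
clock: 10.3
tcp_pos: [0.5764, 0.1871, 0.2707]
orientation: [-0.0, 0.765, 0.645, -0.0]
wrist_force: [-0.2, -0.0, -3.2]
finger_gap: 0.0128
```

Call:
{"method": "servo_tool", "body": {"deltas": [{"dx": 0, "dy": 0, "dz": -1, "rx": 0, "ry": 0, "rz": 0, "fingers": 1}, {"dx": 0, "dy": 0, "dz": -1, "rx": 0, "ry": 0, "rz": 0, "fingers": 1}, {"dx": 0, "dy": 0, "dz": 0, "rx": 0, "ry": 0, "rz": 0, "fingers": 1}]}}

```text
clock: 10.6
tcp_pos: [0.5764, 0.1871, 0.2687]
orientation: [-0.0, 0.765, 0.645, -0.0]
wrist_force: [0.4, -0.1, -2.3]
finger_gap: 0.0131
```

Call:
{"method": "servo_tool", "body": {"deltas": [{"dx": 0, "dy": 0, "dz": -1, "rx": 0, "ry": 0, "rz": 0, "fingers": 1}, {"dx": 0, "dy": 0, "dz": -1, "rx": 0, "ry": 0, "rz": 0, "fingers": 1}, {"dx": 0, "dy": 0, "dz": 0, "rx": 0, "ry": 0, "rz": 0, "fingers": 1}]}}

```text
clock: 10.9
tcp_pos: [0.5765, 0.1872, 0.2674]
orientation: [0.0, 0.765, 0.645, 0.0]
wrist_force: [-1.5, 0.1, 2.4]
finger_gap: 0.013
```

```bash
python3 - <<'E'
from h import *
for n in('scene',):
    c=read_camera(n);save(c['img'],n+'4.png')
s,M,y=yaw();w=read_camera('wrist')
a=cv2.resize(c['img'][205:325,330:450],(400,400),interpolation=2);b=cv2.resize(w['img'][100:300,220:420],(400,400),interpolation=2)
save(np.hstack([a,b]),'m4.png');print(s['tcp_pos'],s['wrist_force'])
E
```

```text
[0.5764935  0.18714025 0.26741124] [-1.56282685  0.13916884  0.73650656]
```

View pics/m4.png

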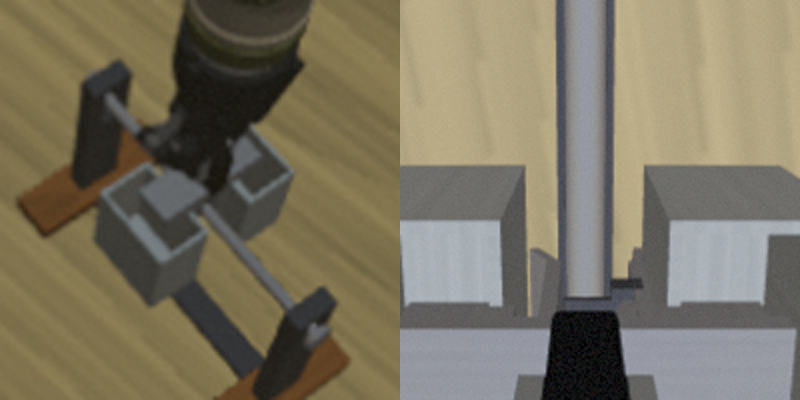

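Contact at TCP z≈0.2675 with about 5 N net. In the picture the rail lies inside the hook slot between the boxes. I'll push by feel.

Call:
{"method": "servo_tool", "body": {"deltas": [{"dx": 0, "dy": 0, "dz": -1, "rx": 0, "ry": 0, "rz": 0, "fingers": 1}, {"dx": 0, "dy": 0, "dz": 0, "rx": 0, "ry": 0, "rz": 0, "fingers": 1}]}}

```text
clock: 11.2
tcp_pos: [0.5765, 0.1872, 0.266]
orientation: [0.0, 0.765, 0.645, 0.0]
wrist_force: [-0.5, -0.1, 1.5]
finger_gap: 0.0133
```

Call:
{"method": "servo_tool", "body": {"deltas": [{"dx": 0, "dy": 0, "dz": -1, "rx": 0, "ry": 0, "rz": 0, "fingers": 1}, {"dx": 0, "dy": 0, "dz": 0, "rx": 0, "ry": 0, "rz": 0, "fingers": 1}]}}

```text
clock: 11.4
tcp_pos: [0.5766, 0.1871, 0.2648]
orientation: [0.0, 0.765, 0.645, 0.0]
wrist_force: [-0.9, 0.2, 1.6]
finger_gap: 0.0132
```

Call:
{"method": "servo_tool", "body": {"deltas": [{"dx": 0, "dy": 0, "dz": -1, "rx": 0, "ry": 0, "rz": 0, "fingers": 1}, {"dx": 0, "dy": 0, "dz": 0, "rx": 0, "ry": 0, "rz": 0, "fingers": 1}]}}

```text
clock: 11.6
tcp_pos: [0.5765, 0.1872, 0.2638]
orientation: [0.0, 0.765, 0.645, 0.0]
wrist_force: [-0.3, -0.7, 0.8]
finger_gap: 0.013
```

Call:
{"method": "servo_tool", "body": {"deltas": [{"dx": 0, "dy": 0, "dz": -1, "rx": 0, "ry": 0, "rz": 0, "fingers": 1}, {"dx": 0, "dy": 0, "dz": 0, "rx": 0, "ry": 0, "rz": 0, "fingers": 1}]}}

```text
clock: 11.8
tcp_pos: [0.5765, 0.1872, 0.2628]
orientation: [0.0, 0.765, 0.645, 0.0]
wrist_force: [-1.0, -0.1, 1.6]
finger_gap: 0.0131
```

Steady at about 4–5 N net: the rail is sliding. Continuing.

Call:
{"method": "servo_tool", "body": {"deltas": [{"dx": 0, "dy": 0, "dz": -1, "rx": 0, "ry": 0, "rz": 0, "fingers": 1}, {"dx": 0, "dy": 0, "dz": -1, "rx": 0, "ry": 0, "rz": 0, "fingers": 1}]}}

```text
clock: 12.0
tcp_pos: [0.5765, 0.1872, 0.2609]
orientation: [0.0, 0.765, 0.645, 0.0]
wrist_force: [-0.9, -0.1, 2.6]
finger_gap: 0.0128
```

Call:
{"method": "servo_tool", "body": {"deltas": [{"dx": 0, "dy": 0, "dz": -1, "rx": 0, "ry": 0, "rz": 0, "fingers": 1}, {"dx": 0, "dy": 0, "dz": -1, "rx": 0, "ry": 0, "rz": 0, "fingers": 1}]}}

```text
clock: 12.2
tcp_pos: [0.5765, 0.1871, 0.2589]
orientation: [0.0, 0.765, 0.645, 0.0]
wrist_force: [-1.1, -0.0, 2.0]
finger_gap: 0.0131
```

Call:
{"method": "servo_tool", "body": {"deltas": [{"dx": 0, "dy": 0, "dz": -1, "rx": 0, "ry": 0, "rz": 0, "fingers": 1}, {"dx": 0, "dy": 0, "dz": -1, "rx": 0, "ry": 0, "rz": 0, "fingers": 1}]}}

```text
clock: 12.4
tcp_pos: [0.5765, 0.1871, 0.2569]
orientation: [0.0, 0.765, 0.645, 0.0]
wrist_force: [-1.1, 0.3, 1.6]
finger_gap: 0.013
```

Call:
{"method": "servo_tool", "body": {"deltas": [{"dx": 0, "dy": 0, "dz": -1, "rx": 0, "ry": 0, "rz": 0, "fingers": 1}, {"dx": 0, "dy": 0, "dz": 0, "rx": 0, "ry": 0, "rz": 0, "fingers": 1}]}}

```text
clock: 12.6
tcp_pos: [0.5765, 0.1871, 0.2557]
orientation: [0.0, 0.765, 0.645, 0.0]
wrist_force: [0.1, 0.3, 0.6]
finger_gap: 0.0131
```

Call:
{"method": "servo_tool", "body": {"deltas": [{"dx": 0, "dy": 0, "dz": -1, "rx": 0, "ry": 0, "rz": 0, "fingers": 1}, {"dx": 0, "dy": 0, "dz": -0.5, "rx": 0, "ry": 0, "rz": 0, "fingers": 1}]}}

```text
clock: 12.8
tcp_pos: [0.5765, 0.1871, 0.2543]
orientation: [0.0, 0.765, 0.645, 0.0]
wrist_force: [-1.4, -0.5, 1.8]
finger_gap: 0.0129
```

Call:
{"method": "servo_tool", "body": {"deltas": [{"dx": 0, "dy": 0, "dz": -1, "rx": 0, "ry": 0, "rz": 0, "fingers": 1}, {"dx": 0, "dy": 0, "dz": -0.7, "rx": 0, "ry": 0, "rz": 0, "fingers": 1}]}}

```text
clock: 13.0
tcp_pos: [0.5765, 0.1871, 0.2527]
orientation: [0.0, 0.765, 0.645, 0.0]
wrist_force: [-0.1, 0.6, 1.5]
finger_gap: 0.0127
```

Call:
{"method": "servo_tool", "body": {"deltas": [{"dx": 0, "dy": 0, "dz": -1, "rx": 0, "ry": 0, "rz": 0, "fingers": 1}]}}

```text
clock: 13.1
tcp_pos: [0.5765, 0.1871, 0.2517]
orientation: [0.0, 0.765, 0.645, 0.0]
wrist_force: [0.1, 0.1, 2.2]
finger_gap: 0.0131
```

Call:
{"method": "servo_tool", "body": {"deltas": [{"dx": 0, "dy": 0, "dz": -1, "rx": 0, "ry": 0, "rz": 0, "fingers": 1}, {"dx": 0, "dy": 0, "dz": -1, "rx": 0, "ry": 0, "rz": 0, "fingers": 1}]}}

```text
clock: 13.3
tcp_pos: [0.5765, 0.1871, 0.2496]
orientation: [0.0, 0.765, 0.645, 0.0]
wrist_force: [-0.5, -0.2, 2.1]
finger_gap: 0.013
```

Call:
{"method": "servo_tool", "body": {"deltas": [{"dx": 0, "dy": 0, "dz": -1, "rx": 0, "ry": 0, "rz": 0, "fingers": 1}]}}

```text
clock: 13.4
tcp_pos: [0.5765, 0.1871, 0.2487]
orientation: [0.0, 0.765, 0.644, 0.0]
wrist_force: [0.3, -0.5, 2.2]
finger_gap: 0.0133
```

Call:
{"method": "servo_tool", "body": {"deltas": [{"dx": 0, "dy": 0, "dz": -1, "rx": 0, "ry": 0, "rz": 0, "fingers": 1}, {"dx": 0, "dy": 0, "dz": -1, "rx": 0, "ry": 0, "rz": 0, "fingers": 1}]}}

```text
clock: 13.6
tcp_pos: [0.5766, 0.1871, 0.2471]
orientation: [0.0, 0.765, 0.644, 0.0]
wrist_force: [-1.2, -0.2, 5.0]
finger_gap: 0.0133
```

Call:
{"method": "servo_tool", "body": {"deltas": [{"dx": 0, "dy": 0, "dz": -1, "rx": 0, "ry": 0, "rz": 0, "fingers": 1}]}}

```text
clock: 13.7
tcp_pos: [0.5766, 0.1872, 0.2462]
orientation: [0.0, 0.765, 0.645, 0.0]
wrist_force: [-1.4, 0.2, 6.3]
finger_gap: 0.0129
```

The rail is on its floor and the gate is being pushed (about 9 N net).

Call:
{"method": "servo_tool", "body": {"deltas": [{"dx": 0, "dy": 0, "dz": -1, "rx": 0, "ry": 0, "rz": 0, "fingers": 1}]}}

```text
clock: 13.8
tcp_pos: [0.5766, 0.1872, 0.2454]
orientation: [0.0, 0.765, 0.645, 0.0]
wrist_force: [-2.1, -0.1, 7.3]
finger_gap: 0.0128
```

Call:
{"method": "servo_tool", "body": {"deltas": [{"dx": 0, "dy": 0, "dz": -1, "rx": 0, "ry": 0, "rz": 0, "fingers": 1}]}}

```text
clock: 13.9
tcp_pos: [0.5766, 0.1872, 0.2446]
orientation: [0.0, 0.765, 0.645, 0.0]
wrist_force: [-1.0, -0.3, 8.6]
finger_gap: 0.0129
```

Call:
{"method": "servo_tool", "body": {"deltas": [{"dx": 0, "dy": 0, "dz": -1, "rx": 0, "ry": 0, "rz": 0, "fingers": 1}]}}

```text
clock: 14.0
tcp_pos: [0.5768, 0.1872, 0.2439]
orientation: [0.001, 0.765, 0.645, 0.001]
wrist_force: [-1.7, -1.6, 9.6]
finger_gap: 0.0128
```

Call:
{"method": "servo_tool", "body": {"deltas": [{"dx": 0, "dy": 0, "dz": -1, "rx": 0, "ry": 0, "rz": 0, "fingers": 1}]}}

```text
clock: 14.1
tcp_pos: [0.5771, 0.1872, 0.2431]
orientation: [0.001, 0.765, 0.644, 0.001]
wrist_force: [-1.3, -0.8, 9.0]
finger_gap: 0.013
```

Call:
{"method": "servo_tool", "body": {"deltas": [{"dx": 0, "dy": 0, "dz": -1, "rx": 0, "ry": 0, "rz": 0, "fingers": 1}]}}

```text
clock: 14.2
tcp_pos: [0.5774, 0.1871, 0.2423]
orientation: [0.001, 0.765, 0.644, 0.001]
wrist_force: [-0.8, -0.7, 8.2]
finger_gap: 0.0131
```

Call:
{"method": "servo_tool", "body": {"deltas": [{"dx": 0, "dy": 0, "dz": -1, "rx": 0, "ry": 0, "rz": 0, "fingers": 1}]}}

```text
clock: 14.3
tcp_pos: [0.5777, 0.1872, 0.2413]
orientation: [0.001, 0.765, 0.644, 0.002]
wrist_force: [0.6, -1.1, 9.0]
finger_gap: 0.0128
```

Call:
{"method": "servo_tool", "body": {"deltas": [{"dx": 0, "dy": 0, "dz": -1, "rx": 0, "ry": 0, "rz": 0, "fingers": 1}]}}

```text
clock: 14.4
tcp_pos: [0.5777, 0.1872, 0.2404]
orientation: [0.001, 0.765, 0.644, 0.002]
wrist_force: [-0.3, -0.6, 8.6]
finger_gap: 0.013
```

Call:
{"method": "servo_tool", "body": {"deltas": [{"dx": 0, "dy": 0, "dz": -1, "rx": 0, "ry": 0, "rz": 0, "fingers": 1}]}}

```text
clock: 14.5
tcp_pos: [0.5778, 0.1872, 0.2395]
orientation: [0.001, 0.765, 0.644, 0.002]
wrist_force: [-0.2, -0.7, 10.2]
finger_gap: 0.0132
```

Call:
{"method": "servo_tool", "body": {"deltas": [{"dx": 0, "dy": 0, "dz": -1, "rx": 0, "ry": 0, "rz": 0, "fingers": 1}]}}

```text
clock: 14.6
tcp_pos: [0.5778, 0.1872, 0.2386]
orientation: [0.001, 0.765, 0.644, 0.002]
wrist_force: [0.0, -1.1, 9.3]
finger_gap: 0.0133
```

Call:
{"method": "servo_tool", "body": {"deltas": [{"dx": 0, "dy": 0, "dz": -1, "rx": 0, "ry": 0, "rz": 0, "fingers": 1}]}}

```text
clock: 14.7
tcp_pos: [0.5778, 0.1872, 0.2377]
orientation: [0.001, 0.765, 0.644, 0.002]
wrist_force: [-0.1, -0.5, 9.8]
finger_gap: 0.0131
```

Call:
{"method": "servo_tool", "body": {"deltas": [{"dx": 0, "dy": 0, "dz": -1, "rx": 0, "ry": 0, "rz": 0, "fingers": 1}]}}

```text
clock: 14.8
tcp_pos: [0.5778, 0.1872, 0.2367]
orientation: [0.001, 0.765, 0.644, 0.002]
wrist_force: [0.6, -0.4, 8.9]
finger_gap: 0.0128
```

Call:
{"method": "servo_tool", "body": {"deltas": [{"dx": 0, "dy": 0, "dz": -1, "rx": 0, "ry": 0, "rz": 0, "fingers": 1}]}}

```text
clock: 14.9
tcp_pos: [0.5778, 0.1873, 0.2357]
orientation: [0.001, 0.765, 0.644, 0.002]
wrist_force: [-0.2, -0.5, 9.7]
finger_gap: 0.013
```

Call:
{"method": "servo_tool", "body": {"deltas": [{"dx": 0, "dy": 0, "dz": -1, "rx": 0, "ry": 0, "rz": 0, "fingers": 1}]}}

```text
clock: 15.0
tcp_pos: [0.5778, 0.1873, 0.2346]
orientation: [0.001, 0.765, 0.644, 0.002]
wrist_force: [0.4, 0.1, 9.3]
finger_gap: 0.0128
```

Call:
{"method": "servo_tool", "body": {"deltas": [{"dx": 0, "dy": 0, "dz": -1, "rx": 0, "ry": 0, "rz": 0, "fingers": 1}]}}

```text
clock: 15.1
tcp_pos: [0.5778, 0.1872, 0.2335]
orientation: [0.001, 0.765, 0.644, 0.002]
wrist_force: [-1.0, 0.2, 8.3]
finger_gap: 0.0128
```

Call:
{"method": "servo_tool", "body": {"deltas": [{"dx": 0, "dy": 0, "dz": -1, "rx": 0, "ry": 0, "rz": 0, "fingers": 1}]}}

```text
clock: 15.2
tcp_pos: [0.5778, 0.1873, 0.2325]
orientation: [0.001, 0.765, 0.645, 0.002]
wrist_force: [0.9, -0.7, 8.7]
finger_gap: 0.0127
```

Call:
{"method": "servo_tool", "body": {"deltas": [{"dx": 0, "dy": 0, "dz": -1, "rx": 0, "ry": 0, "rz": 0, "fingers": 1}]}}

```text
clock: 15.3
tcp_pos: [0.5778, 0.1873, 0.2313]
orientation: [0.001, 0.765, 0.644, 0.002]
wrist_force: [0.7, 1.0, 7.3]
finger_gap: 0.0132
```

Call:
{"method": "servo_tool", "body": {"deltas": [{"dx": 0, "dy": 0, "dz": -1, "rx": 0, "ry": 0, "rz": 0, "fingers": 1}]}}

```text
clock: 15.4
tcp_pos: [0.5778, 0.1873, 0.2302]
orientation: [0.001, 0.765, 0.644, 0.002]
wrist_force: [1.2, 0.2, 5.3]
finger_gap: 0.013
```

Call:
{"method": "servo_tool", "body": {"deltas": [{"dx": 0, "dy": 0, "dz": -1, "rx": 0, "ry": 0, "rz": 0, "fingers": 1}]}}

```text
clock: 15.5
tcp_pos: [0.5778, 0.1872, 0.2289]
orientation: [0.001, 0.765, 0.644, 0.002]
wrist_force: [1.9, 0.3, 2.9]
finger_gap: 0.0132
```

Force is falling away; the bar is passing the gate tip. About 2 mm or more to go, then the seat. I'll keep going in 1 mm steps.

Call:
{"method": "servo_tool", "body": {"deltas": [{"dx": 0, "dy": 0, "dz": -1, "rx": 0, "ry": 0, "rz": 0, "fingers": 1}]}}

```text
clock: 15.6
tcp_pos: [0.5778, 0.1872, 0.2274]
orientation: [0.001, 0.765, 0.644, 0.001]
wrist_force: [4.5, 0.1, 1.1]
finger_gap: 0.0125
```

Call:
{"method": "servo_tool", "body": {"deltas": [{"dx": 0, "dy": 0, "dz": -1, "rx": 0, "ry": 0, "rz": 0, "fingers": 1}]}}

```text
clock: 15.7
tcp_pos: [0.5777, 0.1871, 0.2258]
orientation: [0.001, 0.765, 0.644, 0.001]
wrist_force: [6.3, 0.1, -1.2]
finger_gap: 0.0128
```

Call:
{"method": "servo_tool", "body": {"deltas": [{"dx": 0, "dy": 0, "dz": -1, "rx": 0, "ry": 0, "rz": 0, "fingers": 1}]}}

```text
clock: 15.8
tcp_pos: [0.576, 0.187, 0.2237]
orientation: [-0.0, 0.765, 0.644, -0.001]
wrist_force: [-0.9, 0.4, -2.2]
finger_gap: 0.0133
```

Call:
{"method": "servo_tool", "body": {"deltas": [{"dx": 0, "dy": 0, "dz": -1, "rx": 0, "ry": 0, "rz": 0, "fingers": 1}]}}

```text
clock: 15.9
tcp_pos: [0.5753, 0.187, 0.2226]
orientation: [-0.001, 0.765, 0.645, -0.001]
wrist_force: [-2.3, -0.6, 4.2]
finger_gap: 0.0133
```

Call:
{"method": "servo_tool", "body": {"deltas": [{"dx": 0, "dy": 0, "dz": -0.7, "rx": 0, "ry": 0, "rz": 0, "fingers": 1}]}}

```text
clock: 16.0
tcp_pos: [0.5753, 0.187, 0.2226]
orientation: [-0.001, 0.765, 0.645, -0.001]
wrist_force: [-3.1, -1.6, 5.4]
finger_gap: 0.0131
```

Call:
{"method": "servo_tool", "body": {"deltas": [{"dx": 0, "dy": 0, "dz": 0, "rx": 0, "ry": 0, "rz": 0, "fingers": 1}]}}

```text
clock: 16.1
tcp_pos: [0.5753, 0.187, 0.2226]
orientation: [-0.001, 0.765, 0.645, -0.001]
wrist_force: [-2.9, -1.0, 2.9]
finger_gap: 0.0133
```

The rigid seat is reached at 0.2226 (predicted ~0.2215). I'll press slightly more to be sure, then do a gentle tug test.

Call:
{"method": "servo_tool", "body": {"deltas": [{"dx": 0, "dy": 0, "dz": -0.6, "rx": 0, "ry": 0, "rz": 0, "fingers": 1}, {"dx": 0, "dy": 0, "dz": 0, "rx": 0, "ry": 0, "rz": 0, "fingers": 1}]}}

```text
clock: 16.3
tcp_pos: [0.5753, 0.187, 0.2226]
orientation: [-0.0, 0.765, 0.645, -0.001]
wrist_force: [-5.1, 0.4, 5.8]
finger_gap: 0.0132
```

Call:
{"method": "servo_tool", "body": {"deltas": [{"dx": 0, "dy": 0, "dz": 1.5, "rx": 0, "ry": 0, "rz": 0, "fingers": 1}, {"dx": 0, "dy": 0, "dz": 1, "rx": 0, "ry": 0, "rz": 0, "fingers": 1}]}}

```text
clock: 16.5
tcp_pos: [0.5766, 0.1872, 0.2244]
orientation: [-0.0, 0.765, 0.645, -0.0]
wrist_force: [0.7, -0.9, -2.8]
finger_gap: 0.0128
```

Call:
{"method": "servo_tool", "body": {"deltas": [{"dx": 0, "dy": 0, "dz": 1, "rx": 0, "ry": 0, "rz": 0, "fingers": 1}, {"dx": 0, "dy": 0, "dz": 0, "rx": 0, "ry": 0, "rz": 0, "fingers": 1}]}}

```text
clock: 16.7
tcp_pos: [0.5766, 0.1872, 0.2257]
orientation: [0.0, 0.765, 0.645, 0.0]
wrist_force: [-0.4, -0.5, -3.2]
finger_gap: 0.0127
```

Call:
{"method": "servo_tool", "body": {"deltas": [{"dx": 0, "dy": 0, "dz": 2, "rx": 0, "ry": 0, "rz": 0, "fingers": 1}, {"dx": 0, "dy": 0, "dz": 2, "rx": 0, "ry": 0, "rz": 0, "fingers": 1}, {"dx": 0, "dy": 0, "dz": 0, "rx": 0, "ry": 0, "rz": 0, "fingers": 1}]}}

```text
clock: 17.0
tcp_pos: [0.5767, 0.1872, 0.2303]
orientation: [0.0, 0.765, 0.645, 0.0]
wrist_force: [0.5, 0.3, -1.9]
finger_gap: 0.013
```

Call:
{"method": "servo_tool", "body": {"deltas": [{"dx": 0, "dy": 0, "dz": 1, "rx": 0, "ry": 0, "rz": 0, "fingers": 1}, {"dx": 0, "dy": 0, "dz": 0, "rx": 0, "ry": 0, "rz": 0, "fingers": 1}]}}

```text
clock: 17.2
tcp_pos: [0.5765, 0.1871, 0.2311]
orientation: [0.0, 0.765, 0.645, 0.0]
wrist_force: [0.1, -0.3, -2.4]
finger_gap: 0.0133
```

Call:
{"method": "servo_tool", "body": {"deltas": [{"dx": 0, "dy": 0, "dz": 1, "rx": 0, "ry": 0, "rz": 0, "fingers": 1}, {"dx": 0, "dy": 0, "dz": 0, "rx": 0, "ry": 0, "rz": 0, "fingers": 1}]}}

```text
clock: 17.4
tcp_pos: [0.5765, 0.1872, 0.232]
orientation: [0.0, 0.765, 0.645, 0.0]
wrist_force: [0.4, 0.3, -2.6]
finger_gap: 0.0131
```

Call:
{"method": "servo_tool", "body": {"deltas": [{"dx": 0, "dy": 0, "dz": 1, "rx": 0, "ry": 0, "rz": 0, "fingers": 1}, {"dx": 0, "dy": 0, "dz": 0, "rx": 0, "ry": 0, "rz": 0, "fingers": 1}]}}

```text
clock: 17.6
tcp_pos: [0.5765, 0.1872, 0.233]
orientation: [0.0, 0.765, 0.645, 0.0]
wrist_force: [-0.2, 0.2, -2.6]
finger_gap: 0.0131
```

Call:
{"method": "servo_tool", "body": {"deltas": [{"dx": 0, "dy": 0, "dz": 1, "rx": 0, "ry": 0, "rz": 0, "fingers": 1}, {"dx": 0, "dy": 0, "dz": 0, "rx": 0, "ry": 0, "rz": 0, "fingers": 1}]}}

```text
clock: 17.8
tcp_pos: [0.5766, 0.1872, 0.2341]
orientation: [0.0, 0.765, 0.645, 0.0]
wrist_force: [-1.0, -0.2, -2.6]
finger_gap: 0.0129
```

Call:
{"method": "servo_tool", "body": {"deltas": [{"dx": 0, "dy": 0, "dz": 0.6, "rx": 0, "ry": 0, "rz": 0, "fingers": 1}, {"dx": 0, "dy": 0, "dz": 0, "rx": 0, "ry": 0, "rz": 0, "fingers": 1}]}}

```text
clock: 18.0
tcp_pos: [0.5765, 0.1871, 0.2347]
orientation: [0.0, 0.765, 0.645, 0.0]
wrist_force: [-0.2, 0.1, -2.9]
finger_gap: 0.0132
```

Call:
{"method": "servo_tool", "body": {"deltas": [{"dx": 0, "dy": 0, "dz": 0.6, "rx": 0, "ry": 0, "rz": 0, "fingers": 1}, {"dx": 0, "dy": 0, "dz": 0, "rx": 0, "ry": 0, "rz": 0, "fingers": 1}]}}

```text
clock: 18.2
tcp_pos: [0.5765, 0.1871, 0.2352]
orientation: [0.0, 0.765, 0.645, 0.0]
wrist_force: [-0.1, -0.3, -2.9]
finger_gap: 0.0133
```

Call:
{"method": "servo_tool", "body": {"deltas": [{"dx": 0, "dy": 0, "dz": 0.6, "rx": 0, "ry": 0, "rz": 0, "fingers": 1}, {"dx": 0, "dy": 0, "dz": 0, "rx": 0, "ry": 0, "rz": 0, "fingers": 1}]}}

```text
clock: 18.4
tcp_pos: [0.5765, 0.1871, 0.2354]
orientation: [-0.0, 0.765, 0.645, -0.0]
wrist_force: [0.8, 0.6, -4.9]
finger_gap: 0.0129
```

Call:
{"method": "servo_tool", "body": {"deltas": [{"dx": 0, "dy": 0, "dz": 0.6, "rx": 0, "ry": 0, "rz": 0, "fingers": 1}, {"dx": 0, "dy": 0, "dz": 0, "rx": 0, "ry": 0, "rz": 0, "fingers": 1}]}}

```text
clock: 18.6
tcp_pos: [0.5764, 0.1871, 0.2355]
orientation: [-0.0, 0.765, 0.645, -0.0]
wrist_force: [2.2, -0.2, -8.7]
finger_gap: 0.0133
```

Call:
{"method": "servo_tool", "body": {"deltas": [{"dx": 0, "dy": 0, "dz": 0.5, "rx": 0, "ry": 0, "rz": 0, "fingers": 1}, {"dx": 0, "dy": 0, "dz": 0, "rx": 0, "ry": 0, "rz": 0, "fingers": 1}]}}

```text
clock: 18.8
tcp_pos: [0.5764, 0.1871, 0.2363]
orientation: [-0.0, 0.765, 0.645, -0.0]
wrist_force: [2.3, 1.4, -11.3]
finger_gap: 0.0131
```

The gate holds against a 6–8 N upward pull, so it is shut behind the rail. I'll lower back to the seat, with 1.2 mm of sideways relief.

Call:
{"method": "servo_tool", "body": {"deltas": [{"dx": -1.2, "dy": 0.2, "dz": -3, "rx": 0, "ry": 0, "rz": 0, "fingers": 1}, {"dx": 0, "dy": 0, "dz": -4, "rx": 0, "ry": 0, "rz": 0, "fingers": 1}, {"dx": 0, "dy": 0, "dz": -4, "rx": 0, "ry": 0, "rz": 0, "fingers": 1}, {"dx": 0, "dy": 0, "dz": -1.5, "rx": 0, "ry": 0, "rz": 0, "fingers": 1}, {"dx": 0, "dy": 0, "dz": 0, "rx": 0, "ry": 0, "rz": 0, "fingers": 1}]}}

```text
clock: 19.3
tcp_pos: [0.5751, 0.1873, 0.2242]
orientation: [-0.0, 0.765, 0.645, -0.0]
wrist_force: [1.2, 0.7, -2.8]
finger_gap: 0.0129
```

Call:
{"method": "servo_tool", "body": {"deltas": [{"dx": 0, "dy": 0, "dz": -1, "rx": 0, "ry": 0, "rz": 0, "fingers": 1}, {"dx": 0, "dy": 0, "dz": 0, "rx": 0, "ry": 0, "rz": 0, "fingers": 1}]}}

```text
clock: 19.5
tcp_pos: [0.5754, 0.1873, 0.2236]
orientation: [0.0, 0.765, 0.644, 0.0]
wrist_force: [-0.7, -0.2, -2.5]
finger_gap: 0.0133
```

Call:
{"method": "servo_tool", "body": {"deltas": [{"dx": 0, "dy": 0, "dz": -1, "rx": 0, "ry": 0, "rz": 0, "fingers": 1}, {"dx": 0, "dy": 0, "dz": 0, "rx": 0, "ry": 0, "rz": 0, "fingers": 1}]}}

```text
clock: 19.7
tcp_pos: [0.5754, 0.1874, 0.2229]
orientation: [0.0, 0.765, 0.645, 0.0]
wrist_force: [-1.0, -0.0, 2.2]
finger_gap: 0.0132
```

Call:
{"method": "servo_tool", "body": {"deltas": [{"dx": 0, "dy": 0, "dz": -0.6, "rx": 0, "ry": 0, "rz": 0, "fingers": 1}, {"dx": 0, "dy": 0, "dz": 0, "rx": 0, "ry": 0, "rz": 0, "fingers": 1}]}}

```text
clock: 19.9
tcp_pos: [0.5754, 0.1874, 0.2226]
orientation: [0.0, 0.765, 0.645, 0.0]
wrist_force: [-2.2, -0.3, 4.8]
finger_gap: 0.013
```

Call:
{"method": "servo_tool", "body": {"deltas": [{"dx": 0, "dy": 0, "dz": 0.7, "rx": 0, "ry": 0, "rz": 0, "fingers": 1}, {"dx": 0, "dy": 0, "dz": 0.6, "rx": 0, "ry": 0, "rz": 0, "fingers": 1}, {"dx": 0, "dy": 0, "dz": 0, "rx": 0, "ry": 0, "rz": 0, "fingers": 1}, {"dx": 0, "dy": 0, "dz": 0, "rx": 0, "ry": 0, "rz": 0, "fingers": 0.5}, {"dx": 0, "dy": 0, "dz": 0, "rx": 0, "ry": 0, "rz": 0, "fingers": 0.3}, {"dx": 0, "dy": 0, "dz": 0, "rx": 0, "ry": 0, "rz": 0, "fingers": 0}, {"dx": 0, "dy": 0, "dz": 0, "rx": 0, "ry": 0, "rz": 0, "fingers": -0.3}, {"dx": 0, "dy": 0, "dz": 0, "rx": 0, "ry": 0, "rz": 0, "fingers": -0.3}]}}

```text
clock: 20.7
tcp_pos: [0.5753, 0.1873, 0.2231]
orientation: [0.0, 0.765, 0.645, 0.0]
wrist_force: [-0.4, 0.4, -0.8]
finger_gap: 0.0555
```

```bash
python3 - <<'E'
from h import *
s,M,y=yaw();w=read_camera('wrist');save(w['img'],'w5.png')
c=read_camera('scene');a=cv2.resize(c['img'][205:325,330:450],(400,400),interpolation=2);b=cv2.resize(w['img'][80:480,120:520],(400,400))
save(np.hstack([a,b]),'m5.png');print(s['tcp_pos'],s['wrist_force'],s['finger_gap'])
E
```

```text
[0.57532643 0.18734255 0.2230805 ] [-0.35185324  0.3546777  -0.7949351 ] 0.05547457769618316
```

View pics/m5.png

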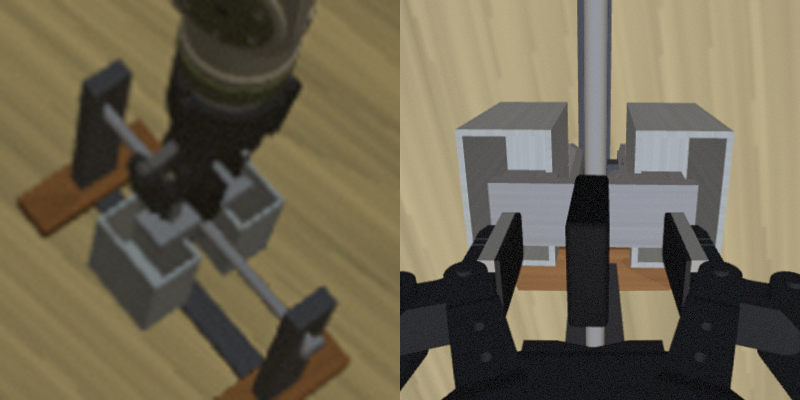

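Released; the caddy hangs upright and the fingers are clear on both sides of the grip. Withdrawing upward.

Call:
{"method": "servo_tool", "body": {"deltas": [{"dx": 0, "dy": 0, "dz": 10, "rx": 0, "ry": 0, "rz": 0, "fingers": -0.3}, {"dx": 0, "dy": 0, "dz": 25, "rx": 0, "ry": 0, "rz": 0, "fingers": -0.3}, {"dx": 0, "dy": 0, "dz": 35, "rx": 0, "ry": 0, "rz": 0, "fingers": -0.3}, {"dx": 0, "dy": 0, "dz": 35, "rx": 0, "ry": 0, "rz": 0, "fingers": -0.3}, {"dx": 0, "dy": 0, "dz": 30, "rx": 0, "ry": 0, "rz": 0, "fingers": -0.3}, {"dx": 0, "dy": 0, "dz": 10, "rx": 0, "ry": 0, "rz": 0, "fingers": -0.3}, {"dx": 0, "dy": 0, "dz": 0, "rx": 0, "ry": 0, "rz": 0, "fingers": -0.3}]}}

```text
clock: 21.5
tcp_pos: [0.5759, 0.1874, 0.3702]
orientation: [0.001, 0.765, 0.645, 0.002]
wrist_force: [-0.3, -0.5, 0.7]
finger_gap: 0.0552
```

Call:
{"method": "servo_tool", "body": {"deltas": [{"dx": -10, "dy": -10, "dz": 10, "rx": 0, "ry": 0, "rz": 0, "fingers": -0.3}, {"dx": -20, "dy": -30, "dz": 0, "rx": 0, "ry": 0, "rz": 0, "fingers": -0.3}, {"dx": -20, "dy": -35, "dz": 0, "rx": 0, "ry": 0, "rz": 0, "fingers": -0.3}, {"dx": -20, "dy": -35, "dz": 0, "rx": 0, "ry": 0, "rz": 0, "fingers": -0.3}, {"dx": -20, "dy": -30, "dz": 0, "rx": 0, "ry": 0, "rz": 0, "fingers": -0.3}, {"dx": -10, "dy": -10, "dz": 0, "rx": 0, "ry": 0, "rz": 0, "fingers": -0.3}, {"dx": 0, "dy": 0, "dz": 0, "rx": 0, "ry": 0, "rz": 0, "fingers": -0.3}, {"dx": 0, "dy": 0, "dz": 0, "rx": 0, "ry": 0, "rz": 0, "fingers": -0.3}]}}

```text
clock: 22.3
tcp_pos: [0.4752, 0.0375, 0.3777]
orientation: [-0.0, 0.765, 0.644, 0.0]
wrist_force: [-0.1, -1.0, -0.3]
finger_gap: 0.0552
```

```bash
python3 - <<'E'
from h import *
s,M,y=yaw();print(s['clock'],s['tcp_pos'],s['wrist_force'])
ims=[]
for i in range(2):
    c=read_camera('scene');ims.append(c['img'].astype(int))
    T=T_of(c)
    for t,z in(('caddy',.1),('paint_bottle',.1),('ink_jar',.05),('pastel_box',.01)):
        b=cut_out(t,'scene')
        if b: print(t,round(b[0]['confidence'],2),onz(np.argwhere(b[0]['region']).mean(0)[::-1],z,c,T).round(3))
    if i==0:
        for _ in range(4): read_camera('top')
print('diff',np.abs(ims[1]-ims[0])[200:330,330:450].mean())
c=read_camera('scene');t=read_camera('top')
save(np.hstack([cv2.resize(c['img'][205:325,330:450],(400,400),interpolation=2),cv2.resize(t['img'][150:350,130:330],(400,400),interpolation=2)]),'m6.png')
E
```

```text
22.3 [0.4751891  0.03749781 0.37769382] [-0.10694186 -0.95915857 -0.29022681]
caddy 0.78 [[0.582 0.189 0.1  ]]
paint_bottle 0.97 [[ 0.531 -0.394  0.1  ]]
ink_jar 0.78 [[0.563 0.448 0.05 ]]
pastel_box 0.73 [[ 0.759 -0.037  0.01 ]]
caddy 0.75 [[0.582 0.189 0.1  ]]
paint_bottle 0.66 [[ 0.53  -0.394  0.1  ]]
ink_jar 0.66 [[0.564 0.448 0.05 ]]
pastel_box 0.82 [[ 0.759 -0.037  0.01 ]]
diff 1.1110470085470086
```

View pics/m6.png

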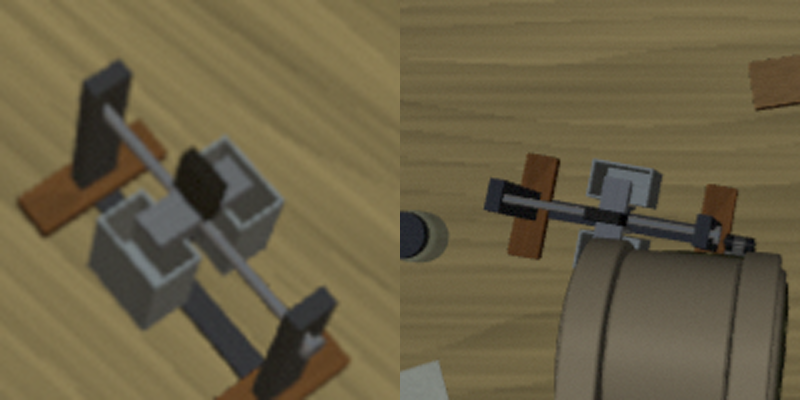

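The picture shows the caddy hanging upright and still on the rail, with the gripper clear and the bystanders where they were.

```bash
python3 -c "
from workcell import job
print(job.hand_in())"
```

```text
the job is handed in; nothing more can be done
None
```

The caddy is hanging upright and still on the rail with its gate shut behind the bar, and I handed the job in at about 22.7 s on the robot's clock.

- **Push:** I pushed down in 1 to 2 mm steps. The rail slid about 20 mm at about 5 N before it reached its floor. The gate then opened at about 12 N net, the force fell away, and the hook reached its rigid seat. The highest net push I read was about 13 N, below the 20 N limit; the force was read only at the end of each move.
- **Gate check:** I lifted gently to test it. The caddy moved about 13 mm freely, then the gate held against roughly 6–8 N. In that tug the caddy rose about 1 mm more, and the rail may have risen with it. I seated it again at the same height, let go and backed away.
- **Final pictures:** The caddy did not move between pictures 0.2–0.3 s apart. The bottle, jar and pastel box are within about 1 mm of their starting positions in the scene camera.
- **Disagreement:** The first camera estimate of the rail height (0.153 m) was about 9 mm above where the hook first met resistance (about 0.144 m). I relied on the force readings for depth, so it did not affect the result.

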